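# Paint containers back in their bench stands

## Task

Tidy the modelling bench: stand each of the four containers (square thinner bottle, big paint jar, small paint tin, oblong glue bottle) in the plywood stand whose recess matches its outline in shape and size. Each must end standing upright on the bottom of its recess, not on the rim. Keep the containers upright all along, and leave the model aeroplane and the roll of tape where they are.

Things in the scene. Friction and masses are not known exactly. Their poses are not given: they have to be found in the camera images.
- thinner_mid (a point): Thinner bottle: white plastic, square body 46 x 46 mm and 50 mm tall, with a round white cap (32 mm diameter) on top, 70 mm tall in all. The point is its centre, 35 mm above its underside; z is up, x and y are square to its sides.
- jar_mid (a point): Paint jar: big and round, 54 mm diameter, 50 mm tall, clear lower part with grey paint, white cap just as wide. The point is its centre, 25 mm above its underside; z is up.
- tin_mid (a point): Paint tin: small and round, 32 mm diameter, 40 mm tall, bare metal with a paper band. The point is its centre, 20 mm above its underside; z is up.
- glue_mid (a point): Glue bottle: oblong amber body 58 mm (along x) x 26 mm (along y) and 42 mm tall, with a black cap (20 mm diameter) on top, 60 mm tall in all. The point is its centre, 30 mm above its underside; z is up.
- square_stand_floor (a point): Stand with the square recess. A flat plywood block 78 x 78 mm and 8 mm thick, fixed to the mat, its top carrying one recess 5 mm deep, 62 x 62 mm, lined with thin dark rubber. The point is the centre of the recess floor, 3 mm above the mat; x and y are square to its sides, z is up. For the thinner bottle.
- big_round_stand_floor (a point): Stand with the big round recess. A flat plywood block 86 x 86 mm and 8 mm thick, fixed to the mat, its top carrying one recess 5 mm deep, 70 mm in diameter, lined with thin dark rubber. The point is the centre of the recess floor, 3 mm above the mat; z is up. For the paint jar.
- small_round_stand_floor (a point): Stand with the small round recess. A flat plywood block 64 x 64 mm and 8 mm thick, fixed to the mat, its top carrying one recess 5 mm deep, 48 mm in diameter, lined with thin dark rubber. The point is the centre of the recess floor, 3 mm above the mat; z is up. For the paint tin.
- oblong_stand_floor (a point): Stand with the oblong recess. A flat plywood block 90 (along x) x 58 (along y) mm and 8 mm thick, fixed to the mat, its top carrying one recess 5 mm deep, 74 mm (along x) x 42 mm (along y), lined with thin dark rubber. The point is the centre of the recess floor, 3 mm above the mat; z is up. For the glue bottle.
- tape: A bystander: roll of masking tape lying flat off one edge of the mat, 90 mm diameter, 20 mm tall, with a 60 mm hole. Origin at the centre of its underside.
- plane: A bystander: grey model aeroplane at the other edge of the mat, 175 mm long (along x), 170 mm wingspan, 50 mm tall. Origin below its middle, at the table.
Mind the look-alikes: they are no part of the job. Of the things that look like the part that bears glue_mid, the smaller one is meant. Leave any yellow look-alike of the part that bears jar_mid alone.

How it is judged:
By the outcome, as a careful person would: the job done as asked, in the order asked, and still so for the second after the job is handed in, with the robot touching nothing.
It also fails if it takes over 96 s, if anything falls off the work surface, if the arm or the gripper's body presses on something with over 40 N, if the wrist force passes 120 N, or if a joint passes its speed limit or range.

## Robot

A 6-joint arm with a two-finger parallel gripper is mounted at the origin on the work surface. World frame = base frame: x ahead of the robot, y to its left, z up, the work surface at z = 0. Lengths are in m, angles in rad, forces in N, time in s.
With the tool pointing down it reaches from about 0.275 to 0.85 m from the base axis. Payload 19 kg.
Tool frame: the origin (TCP) lies at the very end of the fingers, on their centre line; the grasp point (between the pads) lies 19 mm behind it (manip.grip_point_offset is the z of the grasp point in the tool frame, in m); z points along the fingers, y is the line along which they close (so a half turn about z gives the same grasp; the last joint's range is limited). The gripper opens to 85 mm and grips with 20 to 120 N. Pads are 22 mm wide; open, the fingers measure 114 mm over their backs; the gripper's body (76 mm by 85 mm) begins 54 mm behind the grasp point. The pads swing forward as they close: fully open they stand 13 mm farther back than shut.
Start: joints at [-1.347, 0.15, 1.437, -0, 1.554, -0.134], TCP at [0.201, -0.539, 0.231] pointing down, gripper open.
Joint ranges: [-2.8, 2.8], [-0.68, 2.1], [0.12, 2.68], [-1.39, 4.53], [0.16, 2.79], [-2.81, 2.81]. Speed limits (rad/s): [1.89, 1.89, 2.22, 3.01, 3.01, 3.01].

## Interface

Orientations are given as a unit quaternion [w, x, y, z].
In Python, from workcell import manip, vision gives the robot as it stands. The module is installed in compiled form; this text tells all that it offers.
- The arm moves only by the tool jog_arm, never from a script. Its argument "targets" is a list of rows, each a list of 3 entries, a list of its own where there are three numbers: the shift along the world's x, y, z scaled (see below), then the turn, a rotation vector about the world's x, y, z scaled (see below), then the opening, from 0 (shut) to 1 (fully open). A call has 1 to 12 rows; each row is the pose to reach, as a shift and turn from the pose commanded when the call began; what a row does not reach only later rows make up. The controller multiplies each number of a shift by 500 mm and each number of a turn by pi/2 rad. A row lasts 1/12 s, in which the tool goes at most 41.7 mm and 7.16 degrees, less where a joint would pass 70% of its speed; a pose out of reach is approached as far as the arm can. A call with a number of a shift or a turn outside -1 to 1 is refused whole. A call with a gripper value outside its range is refused whole. The fingers move at their own pace and stop on an object; "squeeze" is the grip in N (left out, the last holds). Time passes only in rows, so rows that repeat a pose let the fingers close. It gives the time, the measured TCP pose, the force, the opening and the grip force at its end, in the units of the state.
- manip.get_obs(): the state, without advancing time (a new reading comes with each control period).
- vision.camera(name): name is "scene" or "top"; returns the picture (384x512x3 uint8, red, green, blue); there is no depth.
- vision.get_calibration(name): a dict with "fx", "fy", "cx", "cy" (pixels), "origin" and "attitude" of the camera in the world. Camera axes: x right, y down, z forward; pixel columns grow to the right and rows downward; lengths in m; the calibration is good to about 2 mm. A picture is of the moment at which its call begins. get_calibration takes no time and is no camera call.
- manip.job_done(): hands the job in; it is judged then, once.
The state is a dict: "clock": time; "joint_positions": joint angles; "joint_vel": joint speeds; "tau": joint torques, N m; "position": TCP position; "ee_rot": TCP orientation; "wrist_force": force on the tool from outside, world axes, zero at the start; "moment": the same for the moment, N m; "opening": finger opening in m; "grip_force": force on a finger pad.
Only numpy, scipy, OpenCV 4.12 (cv2) and the standard library are available. Lean on these libraries where they do the work, as an engineer would, in place of code of your own. Each camera call takes 0.05 s, during which the arm holds its last target. There are 200 camera calls.

## Working session

There is one attempt and no reset: what is moved stays moved. The work goes in short steps, Python scripts to look and compute and a tool call to move; the robot and the scene stay as the last step left them, time stands still between calls to the robot, and variables do not carry over. Pictures are saved under pics/ and viewed, at most 14 in all, crops included, and the job is handed in when it is done.

Besides the shell and the picture viewer there is one more tool, called after "Emit:" as name([rows], argument=value, ...), one row to a line, values as JSON. jog_arm: Moves the arm, as the interface text tells. Its arguments: {"type":"object","properties":{"targets":{"type":"array","items":{"type":"array"}},"squeeze":{"type":"number"}},"required":["targets"]}

```bash
mkdir -p pics; python3 - <<'E'
from workcell import manip, vision
import cv2
for n in("scene","top"):
    im=vision.camera(n); cv2.imwrite(f"pics/{n}0.png",im[...,::-1])
    print(vision.get_calibration(n))
o=manip.get_obs(); print(o, manip.grip_point_offset)
E
```

```text
{'fx': 441.7076073232519, 'fy': 441.7076073232519, 'cx': 254.22178407258872, 'cy': 194.00445666951785, 'origin': array([ 1.05147067, -0.70474717,  1.04110736]), 'attitude': array([-0.34508033,  0.89474395,  0.26106582, -0.11044214])}
{'fx': 393.2945752521348, 'fy': 393.2945752521348, 'cx': 254.84335767061128, 'cy': 188.56633924594192, 'origin': array([0.42979293, 0.01224687, 1.12628038]), 'attitude': array([-0.0423674 ,  0.71375702, -0.69850574,  0.02907997])}
{'clock': 0.1, 'joint_positions': array([-1.34697155e+00,  1.50940157e-01,  1.43792987e+00, -1.19491768e-05,
        1.55380527e+00, -1.33991933e-01]), 'joint_vel': array([ 0.00082254, -0.00088639, -0.00116494, -0.00100048,  0.000447  ,
        0.00015875]), 'tau': array([ 6.21921979e-03, -7.14383197e+01, -5.71795714e+01, -2.04467838e-04,
        7.06122039e-03,  3.70524322e-05]), 'position': array([ 0.20131673, -0.53837872,  0.23075193]), 'ee_rot': array([-5.40505817e-04,  9.84038381e-01,  1.77955535e-01, -3.02736279e-05]), 'wrist_force': array([-0.18525121,  0.26064522,  0.58568099]), 'moment': array([ 0.01320954, -0.00648714, -0.0401742 ]), 'grip_force': 0.0, 'opening': 0.08533747553026336} -0.0187
```

View pics/top0.png

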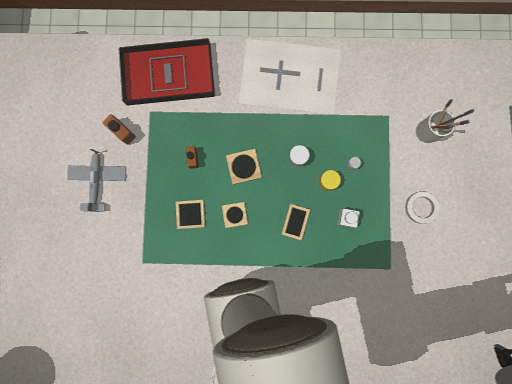

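View pics/scene0.png

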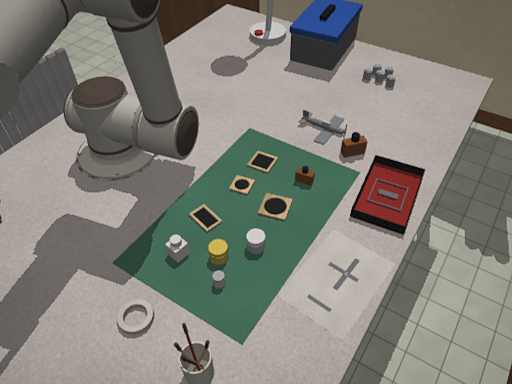

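The top view shows the stands: square (190,214), small round (235,215), big round (244,166) and oblong (296,222). It also shows the jar (300,155), tin (355,162), thinner (349,217) and the small glue bottle (191,157). The look-alikes are the yellow jar (331,180) and the big glue bottle (118,128). Next I'll zoom in.

```bash
python3 - <<'E'
import cv2
im=cv2.imread("pics/top0.png")
a=cv2.resize(im[130:250,170:270],None,fx=4,fy=4,interpolation=cv2.INTER_CUBIC)
b=cv2.resize(im[130:250,275:375],None,fx=4,fy=4,interpolation=cv2.INTER_CUBIC)
cv2.imwrite("pics/topz.png",cv2.hconcat([a,b]))
sc=cv2.imread("pics/scene0.png")
cv2.imwrite("pics/scz.png",cv2.resize(sc[145:295,150:330],None,fx=4,fy=4,interpolation=cv2.INTER_CUBIC))
E
```

```text
(no output)
```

View pics/topz.png

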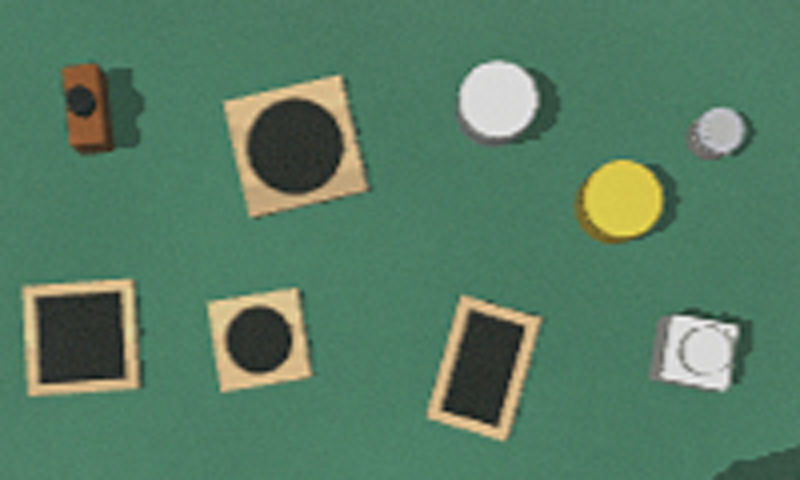

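View pics/scz.png

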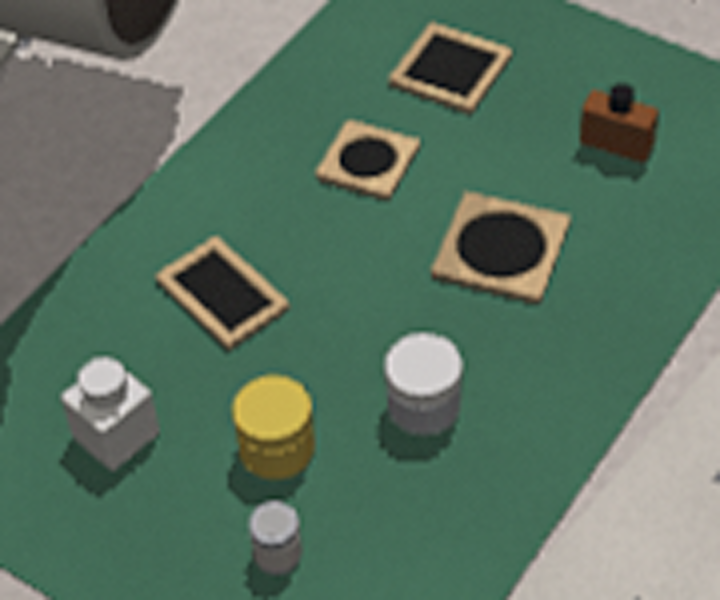

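```bash
cat > h.py <<'E'
import cv2, numpy as np
from workcell import manip, vision
from scipy.spatial.transform import Rotation as R
def toworld(px,h,cam):
    c=vision.get_calibration(cam); q=c['attitude']
    M=R.from_quat(np.r_[q[1:],q[0]]).as_matrix()
    px=np.atleast_2d(px).astype(float)
    d=np.c_[(px[:,0]-c['cx'])/c['fx'],(px[:,1]-c['cy'])/c['fy'],np.ones(len(px))]@M.T
    o=c['origin']; return (o+d*((h-o[2])/d[:,2])[:,None])[:,:2]
def blob(im,box,f,h,cam="top",k=4):
    x0,y0,x1,y1=box
    c=cv2.resize(im[y0:y1,x0:x1],None,fx=k,fy=k,interpolation=cv2.INTER_CUBIC)
    m=f(cv2.cvtColor(c,cv2.COLOR_RGB2HSV).astype(int)).astype(np.uint8)
    cs,_=cv2.findContours(m,cv2.RETR_EXTERNAL,cv2.CHAIN_APPROX_NONE)
    ct=max(cs,key=cv2.contourArea)[:,0]
    ct=cv2.convexHull(ct.astype(np.int32))[:,0]
    px=(ct+.5)/k-.5+[x0,y0]
    w=toworld(px,h,cam)*1000
    (c,s,a)=cv2.minAreaRect(w.astype(np.float32)); cc,r=cv2.minEnclosingCircle(w.astype(np.float32))
    return dict(rect=np.round(c,1),size=np.round(s,1),ang=round(a,1),circ=np.round(cc,1),diam=round(2*r,1),px=np.round(px.mean(0),1))
tan=lambda s:(s[...,2]>120)&((s[...,0]<30)&(s[...,1]>50))
amber=lambda s:(s[...,0]<20)&(s[...,1]>110)
black=lambda s:(s[...,2]<62)&(s[...,1]<110)
def bright(v,smax=40): return lambda s:(s[...,2]>v)&(s[...,1]<smax)
TOP=dict(sq=((170,195,208,232),tan,.008),sm=((217,198,252,232),tan,.008),big=((220,144,266,188),tan,.008),obl=((278,198,314,244),tan,.008),
 jar=((285,140,318,170),bright(190),.05),tin=((345,152,366,172),bright(150),.04),thin=((335,204,364,230),bright(195),.05),
 glue=((183,143,200,170),amber,.042),gcap=((183,146,198,163),black,.060))
E
python3 - <<'E'
from h import *
im=cv2.imread("pics/top0.png")[...,::-1].copy()
for n,(b,f,h) in TOP.items(): print(n,blob(im,b,f,h))
for p in [(300,155),(355,162),(340,222),(349,217),(190,160)]:print(p,im[p[1],p[0]])
E
```

```text
sq {'rect': array([466.9, 218.1]), 'size': array([78.3, 79.6]), 'ang': 5.3, 'circ': array([466.5, 217.8]), 'diam': 108.6, 'px': array([188.5, 213.3])}
sm {'rect': array([467.8,  90.8]), 'size': array([64.5, 65.8]), 'ang': 10.6, 'circ': array([467.5,  90.6]), 'diam': 89.6, 'px': array([234.3, 214.4])}
big {'rect': array([607.4,  68.6]), 'size': array([86.7, 88. ]), 'ang': 14.3, 'circ': array([607.6,  68.4]), 'diam': 119.9, 'px': array([244.9, 168.4])}
obl {'rect': array([451.8, -82.9]), 'size': array([60.3, 91.1]), 'ang': 74.8, 'circ': array([452.2, -83.4]), 'diam': 106.1, 'px': array([295.1, 224.5])}
jar {'rect': array([636.9, -86.8]), 'size': array([51.3, 51.2]), 'ang': 1.1, 'circ': array([636.8, -86.7]), 'diam': 52.4, 'px': array([299.3, 154.4])}
tin {'rect': array([ 620. , -242.3]), 'size': array([30.8, 31. ]), 'ang': 45.9, 'circ': array([ 619.8, -242.3]), 'diam': 32.3, 'px': array([355. , 162.1])}
thin {'rect': array([ 464.9, -225. ]), 'size': array([44.1, 44.2]), 'ang': 80.2, 'circ': array([ 465. , -224.8]), 'diam': 59.4, 'px': array([349.2, 217.7])}
glue {'rect': array([625.6, 213.9]), 'size': array([62.5, 28.4]), 'ang': 8.0, 'circ': array([625.2, 213.5]), 'diam': 66.3, 'px': array([190.7, 154.5])}
gcap {'rect': array([626.8, 214.8]), 'size': array([21.1, 17.2]), 'ang': 28.3, 'circ': array([626.8, 215. ]), 'diam': 21.5, 'px': array([190.2, 155.5])}
(300, 155) [216 216 216]
(355, 162) [176 180 176]
(340, 222) [126 125 120]
(349, 217) [216 215 215]
(190, 160) [145  92  53]
```

Measured sizes match the given ones, so I'll start with the thinner bottle.

Emit:
jog_arm([
  [[0.527, 0.627, -0.2], [0, 0, -0.337], 1],
  [[0.527, 0.627, -0.2], [0, 0, -0.337], 1],
  [[0.527, 0.627, -0.2], [0, 0, -0.337], 1],
  [[0.527, 0.627, -0.2], [0, 0, -0.337], 1],
  [[0.527, 0.627, -0.2], [0, 0, -0.337], 1],
  [[0.527, 0.627, -0.2], [0, 0, -0.337], 1],
  [[0.527, 0.627, -0.2], [0, 0, -0.337], 1],
  [[0.527, 0.627, -0.2], [0, 0, -0.337], 1],
  [[0.527, 0.627, -0.2], [0, 0, -0.337], 1],
  [[0.527, 0.627, -0.2], [0, 0, -0.337], 1],
  [[0.527, 0.627, -0.2], [0, 0, -0.337], 1],
  [[0.527, 0.627, -0.2], [0, 0, -0.337], 1],
], squeeze=50)

```text
clock: 1.1
position: [0.4662, -0.2218, 0.1299]
ee_rot: [-0.001, 0.996, -0.084, -0.001]
wrist_force: [0.5, -0.5, -0.1]
opening: 0.0855
grip_force: 0.0
```

Emit:
jog_arm([
  [[0, 0, 0], [0, 0, 0], 1],
  [[0, 0, -0.07], [0, 0, 0], 1],
  [[0, 0, -0.13], [0, 0, 0], 1],
  [[0, 0, -0.18], [0, 0, 0], 1],
  [[0, 0, -0.21], [0, 0, 0], 1],
  [[0, 0, -0.228], [0, 0, 0], 1],
  [[0, 0, -0.228], [0, 0, 0], 1],
  [[0, 0, -0.228], [0, 0, 0], 1],
])

```text
clock: 1.77
position: [0.4648, -0.2257, 0.0178]
ee_rot: [0.0, 0.996, -0.086, 0.0]
wrist_force: [-0.3, 0.3, -0.3]
opening: 0.0853
grip_force: 0.0
```

Emit:
jog_arm([
  [[0, 0, 0], [0, 0, 0], 0.3],
  [[0, 0, 0], [0, 0, 0], 0],
  [[0, 0, 0], [0, 0, 0], 0],
  [[0, 0, 0], [0, 0, 0], 0],
  [[0, 0, 0], [0, 0, 0], 0],
  [[0, 0, 0], [0, 0, 0], 0],
  [[0, 0, 0], [0, 0, 0], 0],
  [[0, 0, 0], [0, 0, 0], 0],
])

```text
clock: 2.43
position: [0.4653, -0.2254, 0.0182]
ee_rot: [0.0, 0.996, -0.086, 0.001]
wrist_force: [-1.1, 1.3, 7.5]
opening: 0.0457
grip_force: 51.8
```

Emit:
jog_arm([
  [[0, 0, 0.05], [0, 0, 0], 0],
  [[0, 0, 0.1], [0, 0, 0], 0],
  [[0, 0.01, 0.13], [0, 0, 0], 0],
  [[0, 0.04, 0.14], [0, 0, 0], 0],
  [[0, 0.09, 0.14], [0, 0, 0.02], 0],
  [[0, 0.16, 0.14], [0, 0, 0.04], 0],
  [[0.002, 0.23, 0.14], [0, 0, 0.06], 0],
  [[0.002, 0.3, 0.14], [0, 0, 0.08], 0],
  [[0.002, 0.37, 0.14], [0, 0, 0.1], 0],
  [[0.004, 0.44, 0.14], [0, 0, 0.12], 0],
  [[0.004, 0.51, 0.14], [0, 0, 0.14], 0],
  [[0.004, 0.58, 0.14], [0, 0, 0.168], 0],
])

```text
clock: 3.43
position: [0.4658, 0.0673, 0.0869]
ee_rot: [-0.0, 0.999, 0.047, -0.0]
wrist_force: [1.2, -1.0, -0.3]
opening: 0.0454
grip_force: 51.4
```

Emit:
jog_arm([
  [[0, 0.07, 0], [0, 0, 0], 0],
  [[0, 0.14, 0], [0, 0, 0], 0],
  [[0, 0.2, 0], [0, 0, 0], 0],
  [[0, 0.25, 0], [0, 0, 0], 0],
  [[0, 0.285, 0], [0, 0, 0], 0],
  [[0, 0.3, 0], [0, 0, 0], 0],
  [[0, 0.306, 0], [0, 0, 0], 0],
  [[0, 0.306, 0], [0, 0, 0], 0],
  [[0, 0.306, 0], [0, 0, 0], 0],
  [[0, 0.306, 0], [0, 0, 0], 0],
])

```text
clock: 4.27
position: [0.4669, 0.2171, 0.0872]
ee_rot: [0.0, 0.999, 0.046, -0.0]
wrist_force: [0.4, -0.4, -0.2]
opening: 0.0453
grip_force: 51.4
```

Emit:
jog_arm([
  [[0, 0.001, -0.04], [0, 0, 0], 0],
  [[0, 0.001, -0.075], [0, 0, 0], 0],
  [[0, 0.001, -0.1], [0, 0, 0], 0],
  [[0, 0.001, -0.115], [0, 0, 0], 0],
  [[0, 0.001, -0.125], [0, 0, 0], 0],
  [[0, 0.001, -0.13], [0, 0, 0], 0],
  [[0, 0.001, -0.132], [0, 0, 0], 0],
  [[0, 0.001, -0.132], [0, 0, 0], 0],
])

```text
clock: 4.93
position: [0.4671, 0.2184, 0.0217]
ee_rot: [-0.0, 0.999, 0.046, 0.0]
wrist_force: [0.5, 0.4, -0.1]
opening: 0.0455
grip_force: 51.3
```

```bash
python3 - <<'E'
from h import *
a=vision.camera("top"); b=vision.camera("scene")
cv2.imwrite("pics/p1.png",cv2.hconcat([cv2.resize(x,None,fx=3,fy=3,interpolation=cv2.INTER_CUBIC) for x in (a[140:260,140:270],b[110:230,190:320])])[...,::-1])
E
```

```text
(no output)
```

View pics/p1.png

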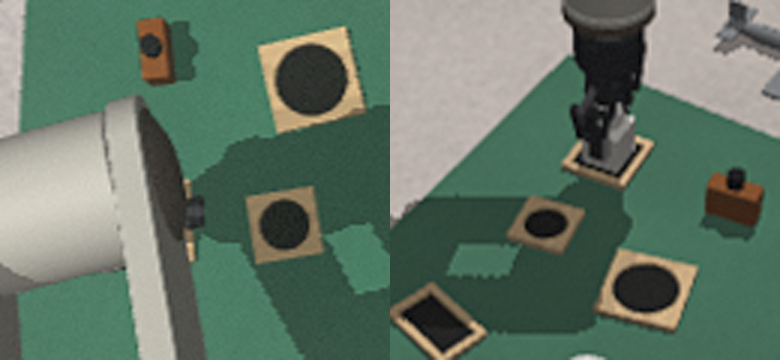

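The right half shows the white bottle held upright inside the square stand, around (610,140). I'll lower it slightly, release and lift.

Emit:
jog_arm([
  [[0, 0, -0.003], [0, 0, 0], 0],
  [[0, 0, -0.003], [0, 0, 0], 0],
  [[0, 0, -0.003], [0, 0, 0], 0.8],
  [[0, 0, -0.003], [0, 0, 0], 0.8],
  [[0, 0, -0.003], [0, 0, 0], 0.8],
  [[0, 0, -0.003], [0, 0, 0], 0.8],
  [[0, 0, 0.03], [0, 0, 0], 1],
  [[0, 0, 0.08], [0, 0, 0], 1],
  [[0, 0, 0.15], [0, 0, 0], 1],
  [[0, 0, 0.2], [0, 0, 0], 1],
  [[0, 0, 0.23], [0, 0, 0], 1],
  [[0, 0, 0.23], [0, 0, 0], 1],
])

```text
clock: 6.03
position: [0.4682, 0.2189, 0.1398]
ee_rot: [-0.001, 0.999, 0.046, 0.002]
wrist_force: [0.4, 0.2, 1.1]
opening: 0.0852
grip_force: 0.0
```

Emit:
jog_arm([
  [[0.34, -0.61, -0.012], [0, 0, 0.497], 1],
  [[0.34, -0.61, -0.012], [0, 0, 0.497], 1],
  [[0.34, -0.61, -0.012], [0, 0, 0.497], 1],
  [[0.34, -0.61, -0.012], [0, 0, 0.497], 1],
  [[0.34, -0.61, -0.012], [0, 0, 0.497], 1],
  [[0.34, -0.61, -0.012], [0, 0, 0.497], 1],
  [[0.34, -0.61, -0.012], [0, 0, 0.497], 1],
  [[0.34, -0.61, -0.012], [0, 0, 0.497], 1],
  [[0.34, -0.61, -0.012], [0, 0, 0.497], 1],
  [[0.34, -0.61, -0.012], [0, 0, 0.497], 1],
  [[0.34, -0.61, -0.012], [0, 0, 0.497], 1],
  [[0.34, -0.61, -0.012], [0, 0, 0.497], 1],
])

```text
clock: 7.03
position: [0.6364, -0.0865, 0.1291]
ee_rot: [-0.001, 0.906, 0.423, -0.001]
wrist_force: [-1.0, -0.5, -0.2]
opening: 0.0856
grip_force: 0.0
```

Emit:
jog_arm([
  [[0, 0, 0], [0, 0, 0], 1],
  [[0, 0, 0], [0, 0, 0], 1],
])

```text
clock: 7.2
position: [0.6365, -0.0855, 0.1303]
ee_rot: [-0.0, 0.906, 0.423, -0.0]
wrist_force: [1.0, 0.2, 0.1]
opening: 0.0856
grip_force: 0.0
```

Emit:
jog_arm([
  [[0, -0.002, -0.07], [0, 0, 0], 1],
  [[0, -0.002, -0.13], [0, 0, 0], 1],
  [[0, -0.002, -0.18], [0, 0, 0], 1],
  [[0, -0.002, -0.215], [0, 0, 0], 1],
  [[0, -0.002, -0.235], [0, 0, 0], 1],
  [[0, -0.002, -0.24], [0, 0, 0], 1],
  [[0, -0.002, -0.24], [0, 0, 0], 1],
  [[0, -0.002, -0.24], [0, 0, 0], 0.3],
  [[0, -0.002, -0.24], [0, 0, 0], 0],
  [[0, -0.002, -0.24], [0, 0, 0], 0],
  [[0, -0.002, -0.24], [0, 0, 0], 0],
  [[0, -0.002, -0.24], [0, 0, 0], 0],
])

```text
clock: 8.2
position: [0.6375, -0.0876, 0.0118]
ee_rot: [0.001, 0.906, 0.423, 0.001]
wrist_force: [-2.8, 0.3, 9.0]
opening: 0.0529
grip_force: 51.8
```

Emit:
jog_arm([
  [[0, 0, 0], [0, 0, 0], 0],
  [[0, 0, 0], [0, 0, 0], 0],
  [[0, 0, 0], [0, 0, 0], 0],
])

```text
clock: 8.45
position: [0.6375, -0.0876, 0.0118]
ee_rot: [0.001, 0.906, 0.423, 0.001]
wrist_force: [-1.3, 1.6, 8.5]
opening: 0.0531
grip_force: 51.8
```

Emit:
jog_arm([
  [[0, 0, 0.04], [0, 0, 0], 0],
  [[0, 0, 0.08], [0, 0, 0], 0],
  [[0, 0.01, 0.11], [0, 0, 0], 0],
  [[-0.01, 0.05, 0.12], [0, 0, 0], 0],
  [[-0.02, 0.11, 0.12], [0, 0, 0], 0],
  [[-0.035, 0.17, 0.12], [0, 0, 0], 0],
  [[-0.045, 0.23, 0.12], [0, 0, 0], 0],
  [[-0.055, 0.28, 0.12], [0, 0, 0], 0],
  [[-0.06, 0.305, 0.12], [0, 0, 0], 0],
  [[-0.06, 0.312, 0.12], [0, 0, 0], 0],
  [[-0.06, 0.312, 0.12], [0, 0, 0], 0],
  [[-0.06, 0.312, 0.12], [0, 0, 0], 0],
])

```text
clock: 9.45
position: [0.6072, 0.0676, 0.0705]
ee_rot: [0.0, 0.906, 0.423, 0.0]
wrist_force: [-0.1, -0.2, -0.7]
opening: 0.0532
grip_force: 52.8
```

Emit:
jog_arm([
  [[0, 0, 0], [0, 0, 0], 0],
  [[0, 0, 0], [0, 0, 0], 0],
])

```text
clock: 9.62
position: [0.6071, 0.0673, 0.0702]
ee_rot: [0.0, 0.906, 0.422, -0.0]
wrist_force: [-0.1, 0.7, -0.6]
opening: 0.0531
grip_force: 52.8
```

Emit:
jog_arm([
  [[0, 0.002, -0.04], [0, 0, 0], 0],
  [[0, 0.002, -0.075], [0, 0, 0], 0],
  [[0, 0.002, -0.095], [0, 0, 0], 0],
  [[0, 0.002, -0.105], [0, 0, 0], 0],
  [[0, 0.002, -0.111], [0, 0, 0], 0],
  [[0, 0.002, -0.114], [0, 0, 0], 0],
  [[0, 0.002, -0.114], [0, 0, 0], 0],
  [[0, 0.002, -0.114], [0, 0, 0], 0],
])

```text
clock: 10.28
position: [0.6073, 0.0691, 0.0148]
ee_rot: [0.0, 0.906, 0.423, 0.0]
wrist_force: [-5.2, -1.2, 8.2]
opening: 0.0532
grip_force: 53.4
```

Emit:
jog_arm([
  [[0, 0, 0], [0, 0, 0], 0.85],
  [[0, 0, 0], [0, 0, 0], 0.85],
  [[0, 0, 0], [0, 0, 0], 0.85],
  [[0, 0, 0], [0, 0, 0], 1],
  [[0, 0, 0.03], [0, 0, 0], 1],
  [[0, 0, 0.08], [0, 0, 0], 1],
  [[0, 0, 0.15], [0, 0, 0], 1],
  [[0, 0, 0.2], [0, 0, 0], 1],
  [[0, 0, 0.23], [0, 0, 0], 1],
  [[0, 0, 0.23], [0, 0, 0], 1],
])

```text
clock: 11.12
position: [0.6083, 0.0695, 0.1323]
ee_rot: [0.001, 0.906, 0.423, 0.002]
wrist_force: [0.7, -0.5, 0.4]
opening: 0.0852
grip_force: 0.0
```

Emit:
jog_arm([
  [[0.026, -0.62, 0], [0, 0, -0.722], 0.8],
  [[0.026, -0.62, 0], [0, 0, -0.722], 0.8],
  [[0.026, -0.62, 0], [0, 0, -0.722], 0.8],
  [[0.026, -0.62, 0], [0, 0, -0.722], 0.8],
  [[0.026, -0.62, 0], [0, 0, -0.722], 0.8],
  [[0.026, -0.62, 0], [0, 0, -0.722], 0.8],
  [[0.026, -0.62, 0], [0, 0, -0.722], 0.8],
  [[0.026, -0.62, 0], [0, 0, -0.722], 0.8],
  [[0.026, -0.62, 0], [0, 0, -0.722], 0.8],
  [[0.026, -0.62, 0], [0, 0, -0.722], 0.8],
  [[0.026, -0.62, 0], [0, 0, -0.722], 0.8],
  [[0.026, -0.62, 0], [0, 0, -0.722], 0.8],
])

```text
clock: 12.12
position: [0.6198, -0.2398, 0.1279]
ee_rot: [-0.0, 0.992, -0.128, -0.0]
wrist_force: [0.1, 0.4, 0.7]
opening: 0.0683
grip_force: 0.0
```

Emit:
jog_arm([
  [[0, 0, 0], [0, 0, 0], 0.8],
  [[0, 0, 0], [0, 0, 0], 0.8],
])

```text
clock: 12.28
position: [0.62, -0.2398, 0.1283]
ee_rot: [-0.0, 0.992, -0.129, 0.0]
wrist_force: [0.1, 0.3, -0.3]
opening: 0.0684
grip_force: 0.0
```

```bash
python3 - <<'E'
from h import *
a=vision.camera("top"); b=vision.camera("scene")
cv2.imwrite("pics/p2.png",cv2.hconcat([cv2.resize(x,None,fx=2.5,fy=2.5,interpolation=cv2.INTER_CUBIC) for x in (a[110:260,150:300],b[130:280,180:330])])[...,::-1])
E
```

```text
(no output)
```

View pics/p2.png

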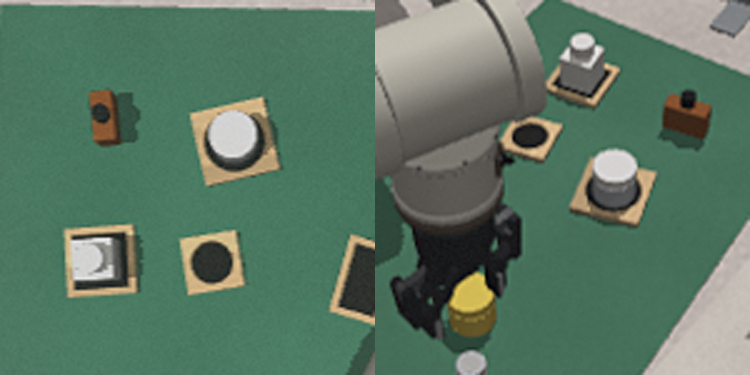

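The top-left half shows the thinner at (95,258) and the jar at (236,135), both upright in their recesses. Next is the tin.

Emit:
jog_arm([
  [[0, -0.004, -0.07], [0, 0, 0], 0.8],
  [[0, -0.004, -0.13], [0, 0, 0], 0.8],
  [[0, -0.004, -0.18], [0, 0, 0], 0.8],
  [[0, -0.004, -0.215], [0, 0, 0], 0.8],
  [[0, -0.004, -0.235], [0, 0, 0], 0.8],
  [[0, -0.004, -0.242], [0, 0, 0], 0.8],
  [[0, -0.004, -0.242], [0, 0, 0], 0.8],
  [[0, -0.004, -0.242], [0, 0, 0], 0.3],
  [[0, -0.004, -0.242], [0, 0, 0], 0],
  [[0, -0.004, -0.242], [0, 0, 0], 0],
  [[0, -0.004, -0.242], [0, 0, 0], 0],
  [[0, -0.004, -0.242], [0, 0, 0], 0],
])

```text
clock: 13.38
position: [0.6204, -0.2428, 0.0087]
ee_rot: [0.0, 0.991, -0.13, 0.001]
wrist_force: [-2.1, 0.3, 7.4]
opening: 0.0308
grip_force: 49.2
```

Emit:
jog_arm([
  [[0, 0, 0], [0, 0, 0], 0],
  [[0, 0, 0], [0, 0, 0], 0],
  [[0, 0, 0], [0, 0, 0], 0],
])

```text
clock: 13.63
position: [0.6204, -0.2428, 0.0087]
ee_rot: [0.0, 0.991, -0.13, 0.001]
wrist_force: [-1.0, 1.2, 7.2]
opening: 0.031
grip_force: 49.2
```

Emit:
jog_arm([
  [[0, 0, 0.05], [0, 0, 0], 0],
  [[0, 0, 0.12], [0, 0, 0], 0],
  [[0, 0, 0.18], [0, 0, 0], 0],
  [[0, 0.01, 0.2], [0, 0, 0], 0],
  [[-0.02, 0.05, 0.2], [0, 0, 0], 0],
  [[-0.05, 0.11, 0.2], [0, 0, 0], 0],
  [[-0.08, 0.17, 0.2], [0, 0, 0], 0],
  [[-0.11, 0.23, 0.2], [0, 0, 0], 0],
  [[-0.14, 0.3, 0.2], [0, 0, 0], 0],
  [[-0.17, 0.36, 0.2], [0, 0, 0], 0],
  [[-0.2, 0.42, 0.2], [0, 0, 0], 0],
  [[-0.23, 0.48, 0.2], [0, 0, 0], 0],
])

```text
clock: 14.63
position: [0.5039, -0.0012, 0.1075]
ee_rot: [-0.0, 0.991, -0.13, 0.0]
wrist_force: [0.7, 1.2, -0.5]
opening: 0.0307
grip_force: 49.5
```

Emit:
jog_arm([
  [[-0.025, 0.06, 0], [0, 0, 0], 0],
  [[-0.05, 0.12, -0.02], [0, 0, 0], 0],
  [[-0.065, 0.16, -0.05], [0, 0, 0], 0],
  [[-0.074, 0.18, -0.08], [0, 0, 0], 0],
  [[-0.074, 0.186, -0.1], [0, 0, 0], 0],
  [[-0.074, 0.186, -0.12], [0, 0, 0], 0],
  [[-0.074, 0.186, -0.12], [0, 0, 0], 0],
  [[-0.074, 0.186, -0.12], [0, 0, 0], 0],
  [[-0.074, 0.186, -0.12], [0, 0, 0], 0],
])

```text
clock: 15.38
position: [0.4685, 0.0897, 0.0478]
ee_rot: [-0.0, 0.991, -0.131, 0.0]
wrist_force: [0.5, 1.3, -0.8]
opening: 0.0305
grip_force: 49.5
```

Emit:
jog_arm([
  [[-0.001, 0.002, -0.03], [0, 0, 0], 0],
  [[-0.001, 0.002, -0.05], [0, 0, 0], 0],
  [[-0.001, 0.002, -0.065], [0, 0, 0], 0],
  [[-0.001, 0.002, -0.071], [0, 0, 0], 0],
  [[-0.001, 0.002, -0.074], [0, 0, 0], 0],
  [[-0.001, 0.002, -0.074], [0, 0, 0], 0],
  [[-0.001, 0.002, -0.074], [0, 0, 0], 0],
])

```text
clock: 15.97
position: [0.4672, 0.0911, 0.0116]
ee_rot: [0.0, 0.991, -0.13, -0.0]
wrist_force: [-15.7, -3.6, 29.2]
opening: 0.0306
grip_force: 52.6
```

Emit:
jog_arm([
  [[0.001, 0, 0.002], [0, 0, 0], 0],
  [[0.001, 0, 0.002], [0, 0, 0], 0],
  [[0.001, 0, 0.002], [0, 0, 0], 0.6],
  [[0.001, 0, 0.002], [0, 0, 0], 0.6],
  [[0.001, 0, 0.002], [0, 0, 0], 0.6],
  [[0.001, 0, 0.002], [0, 0, 0], 0.6],
  [[0.001, 0, 0.03], [0, 0, 0], 0.8],
  [[0.001, 0, 0.08], [0, 0, 0], 0.8],
  [[0.001, 0, 0.15], [0, 0, 0], 0.8],
  [[0.001, 0, 0.2], [0, 0, 0], 0.8],
  [[0.001, 0, 0.23], [0, 0, 0], 0.8],
  [[0.001, 0, 0.23], [0, 0, 0], 0.8],
])

```text
clock: 16.97
position: [0.4693, 0.0915, 0.1286]
ee_rot: [-0.0, 0.991, -0.13, 0.003]
wrist_force: [0.1, -0.4, 0.5]
opening: 0.0678
grip_force: 0.0
```

Emit:
jog_arm([
  [[0.316, 0.246, 0], [0, 0, 0.256], 0.9],
  [[0.316, 0.246, 0], [0, 0, 0.256], 0.9],
  [[0.316, 0.246, 0], [0, 0, 0.256], 0.9],
  [[0.316, 0.246, 0], [0, 0, 0.256], 0.9],
  [[0.316, 0.246, 0], [0, 0, 0.256], 0.9],
  [[0.316, 0.246, 0], [0, 0, 0.256], 0.9],
  [[0.316, 0.246, 0], [0, 0, 0.256], 0.9],
  [[0.316, 0.246, 0], [0, 0, 0.256], 0.9],
  [[0.316, 0.246, 0], [0, 0, 0.256], 0.9],
  [[0.316, 0.246, 0], [0, 0, 0.256], 0.9],
])

```text
clock: 17.8
position: [0.6253, 0.2138, 0.1256]
ee_rot: [-0.0, 0.998, 0.07, 0.0]
wrist_force: [0.4, -0.2, -0.1]
opening: 0.0772
grip_force: 0.0
```

```bash
python3 - <<'E'
from h import *
a=vision.camera("top"); b=vision.camera("scene"); print(manip.get_obs()['position'])
cv2.imwrite("pics/p3.png",cv2.hconcat([cv2.resize(x,None,fx=2.5,fy=2.5,interpolation=cv2.INTER_CUBIC) for x in (a[110:260,150:300],b[130:280,200:350])])[...,::-1])
E
```

```text
[0.62556411 0.21391696 0.12584046]
```

View pics/p3.png

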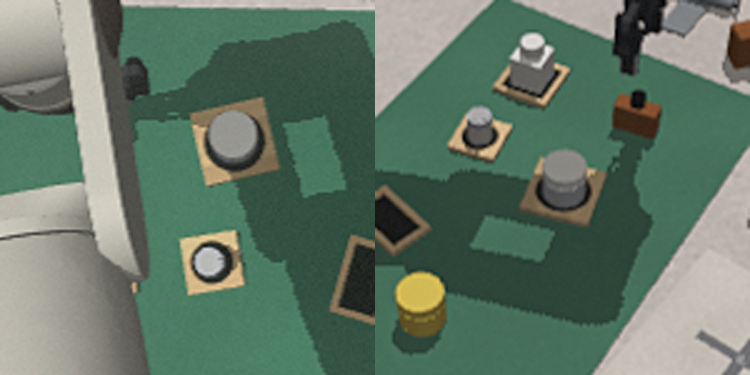

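The tin stands upright in its recess at (210,262), and the gripper is above the small glue bottle.

Emit:
jog_arm([
  [[0.002, 0.001, -0.07], [0, 0, 0], 0.9],
  [[0.002, 0.001, -0.13], [0, 0, 0], 0.9],
  [[0.002, 0.001, -0.18], [0, 0, 0], 0.9],
  [[0.002, 0.001, -0.215], [0, 0, 0], 0.9],
  [[0.002, 0.001, -0.23], [0, 0, 0], 0.9],
  [[0.002, 0.001, -0.234], [0, 0, 0], 0.9],
  [[0.002, 0.001, -0.234], [0, 0, 0], 0.9],
  [[0.002, 0.001, -0.234], [0, 0, 0], 0.3],
  [[0.002, 0.001, -0.234], [0, 0, 0], 0],
  [[0.002, 0.001, -0.234], [0, 0, 0], 0],
  [[0.002, 0.001, -0.234], [0, 0, 0], 0],
  [[0.002, 0.001, -0.234], [0, 0, 0], 0],
])

```text
clock: 18.9
position: [0.6272, 0.215, 0.0091]
ee_rot: [-0.0, 0.998, 0.07, 0.001]
wrist_force: [-1.0, -0.1, 7.6]
opening: 0.0251
grip_force: 50.0
```

Emit:
jog_arm([
  [[0, 0, 0], [0, 0, 0], 0],
  [[0, 0, 0], [0, 0, 0], 0],
  [[0, 0, 0], [0, 0, 0], 0],
])

```text
clock: 19.15
position: [0.6272, 0.215, 0.0091]
ee_rot: [-0.0, 0.998, 0.071, 0.001]
wrist_force: [-0.8, -0.2, 5.8]
opening: 0.0252
grip_force: 50.0
```

Emit:
jog_arm([
  [[0, 0, 0.05], [0, 0, 0], 0],
  [[0, 0, 0.12], [0, 0, 0], 0],
  [[0, 0, 0.18], [0, 0, 0], 0],
  [[0, -0.01, 0.2], [0, 0, 0], 0],
  [[-0.03, -0.05, 0.2], [0, 0, -0.03], 0],
  [[-0.06, -0.1, 0.2], [0, 0, -0.06], 0],
  [[-0.09, -0.16, 0.2], [0, 0, -0.1], 0],
  [[-0.12, -0.22, 0.2], [0, 0, -0.14], 0],
  [[-0.155, -0.28, 0.2], [0, 0, -0.18], 0],
  [[-0.19, -0.34, 0.2], [0, 0, -0.22], 0],
  [[-0.22, -0.4, 0.2], [0, 0, -0.258], 0],
  [[-0.25, -0.45, 0.2], [0, 0, -0.258], 0],
])

```text
clock: 20.15
position: [0.5007, -0.0117, 0.1082]
ee_rot: [0.0, 0.991, -0.134, 0.0]
wrist_force: [1.1, -0.7, -0.6]
opening: 0.0254
grip_force: 49.0
```

Emit:
jog_arm([
  [[-0.035, -0.05, 0], [0, 0, 0], 0],
  [[-0.065, -0.1, -0.02], [0, 0, 0], 0],
  [[-0.085, -0.13, -0.05], [0, 0, 0], 0],
  [[-0.1, -0.143, -0.08], [0, 0, 0], 0],
  [[-0.1, -0.146, -0.11], [0, 0, 0], 0],
  [[-0.1, -0.146, -0.13], [0, 0, 0], 0],
  [[-0.1, -0.146, -0.13], [0, 0, 0], 0],
  [[-0.1, -0.146, -0.13], [0, 0, 0], 0],
  [[-0.1, -0.146, -0.13], [0, 0, 0], 0],
])

```text
clock: 20.9
position: [0.4524, -0.0829, 0.044]
ee_rot: [0.0, 0.991, -0.131, 0.0]
wrist_force: [0.5, 1.1, -0.2]
opening: 0.0253
grip_force: 49.1
```

Emit:
jog_arm([
  [[0, 0, -0.03], [0, 0, 0], 0],
  [[0, 0, -0.048], [0, 0, 0], 0],
  [[0, 0, -0.057], [0, 0, 0], 0],
  [[0, 0, -0.061], [0, 0, 0], 0],
  [[0, 0, -0.063], [0, 0, 0], 0],
  [[0, 0, -0.063], [0, 0, 0], 0],
])

```text
clock: 21.4
position: [0.452, -0.083, 0.0122]
ee_rot: [-0.0, 0.991, -0.132, 0.0]
wrist_force: [0.2, 0.5, -0.0]
opening: 0.0255
grip_force: 49.3
```

Emit:
jog_arm([
  [[0, 0, 0], [0, 0, 0], 0],
  [[0, 0, 0], [0, 0, 0], 0.6],
  [[0, 0, 0], [0, 0, 0], 0.6],
  [[0, 0, 0], [0, 0, 0], 0.6],
  [[0, 0, 0], [0, 0, 0], 0.6],
  [[0, 0, 0.03], [0, 0, 0], 0.8],
  [[0, 0, 0.08], [0, 0, 0], 0.8],
  [[0, 0, 0.15], [0, 0, 0], 0.8],
  [[0, 0, 0.22], [0, 0, 0], 0.8],
  [[0, 0, 0.28], [0, 0, 0], 0.8],
  [[0, 0, 0.3], [0, 0, 0], 0.8],
  [[0, 0, 0.3], [0, 0, 0], 0.8],
])

```text
clock: 22.4
position: [0.4529, -0.0834, 0.1644]
ee_rot: [0.0, 0.991, -0.132, 0.002]
wrist_force: [0.4, -0.8, -1.1]
opening: 0.0686
grip_force: 0.0
```

Emit:
jog_arm([
  [[-0.3, -0.5, 0.1], [0, 0, 0], 0.8],
  [[-0.3, -0.5, 0.1], [0, 0, 0], 0.8],
  [[-0.3, -0.5, 0.1], [0, 0, 0], 0.8],
  [[-0.3, -0.5, 0.1], [0, 0, 0], 0.8],
  [[-0.3, -0.5, 0.1], [0, 0, 0], 0.8],
  [[-0.3, -0.5, 0.1], [0, 0, 0], 0.8],
  [[-0.3, -0.5, 0.1], [0, 0, 0], 0.8],
  [[-0.3, -0.5, 0.1], [0, 0, 0], 0.8],
  [[-0.3, -0.5, 0.1], [0, 0, 0], 0.8],
  [[-0.3, -0.5, 0.1], [0, 0, 0], 0.8],
  [[-0.3, -0.5, 0.1], [0, 0, 0], 0.8],
  [[-0.3, -0.5, 0.1], [0, 0, 0], 0.8],
])

```text
clock: 23.4
position: [0.3025, -0.332, 0.2112]
ee_rot: [-0.0, 0.991, -0.131, -0.0]
wrist_force: [0.1, 0.9, 1.0]
opening: 0.0686
grip_force: 0.0
```

```bash
python3 - <<'E'
from h import *
a=vision.camera("top"); b=vision.camera("scene")
cv2.imwrite("pics/p4.png",cv2.hconcat([cv2.resize(x,None,fx=2.2,fy=2.2,interpolation=cv2.INTER_CUBIC) for x in (a[110:270,160:340],b[130:290,160:340])])[...,::-1])
E
```

```text
(no output)
```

View pics/p4.png

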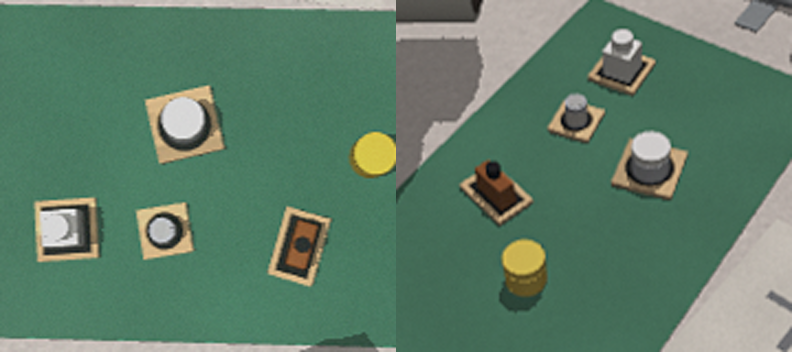

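All four stand in their recesses: thinner (67,229), jar (184,120), tin (163,230) and glue (300,245). One numeric check, then I'll hand in.

```bash
python3 - <<'E'
from h import *
im=vision.camera("top")
for n,b,f,h in [("thin",(170,195,208,232),bright(185),.05),("jar",(225,144,262,184),bright(190),.05),("tin",(217,198,252,232),bright(150),.04),("glue",(285,203,310,235),lambda s:(s[...,0]<20)&(s[...,1]>125)&(s[...,2]<170),.042)]: print(n,blob(im,b,f,h))
E
```

```text
thin {'rect': array([467.2, 220.6]), 'size': array([44.7, 44.7]), 'ang': 5.3, 'circ': array([467.6, 220.4]), 'diam': 60.1, 'px': array([185.7, 214. ])}
jar {'rect': array([609.7,  69.2]), 'size': array([51.9, 49.9]), 'ang': 1.1, 'circ': array([609.1,  69.5]), 'diam': 53.0, 'px': array([243. , 162.6])}
tin {'rect': array([467.6,  92.3]), 'size': array([30.3, 30.4]), 'ang': 1.5, 'circ': array([467.5,  92.3]), 'diam': 31.9, 'px': array([233.6, 214.4])}
glue {'rect': array([453.1, -82.8]), 'size': array([28.4, 58.7]), 'ang': 74.4, 'circ': array([452.9, -83.1]), 'diam': 61.5, 'px': array([297.1, 220.5])}
```

All are within about 2.5 mm of their recess centres, against 8 mm of clearance.

```bash
python3 -c "
from workcell import manip
print(manip.job_done())"
```

```text
the job is handed in; nothing more can be done
None
```

All four containers stand upright in their matching recesses, within about 2.5 mm of centre; the job was handed in at about 23.5 s, and the arm was never sent to the aeroplane, the tape or the look-alikes.

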